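Snap a tool insert into its carrier bay

ROBOT

A 6-joint arm with a two-finger parallel gripper is mounted at the origin on the work surface. World frame = base frame: x ahead of the robot, y to its left, z up, the work surface at z = 0. Lengths are in mm, angles in degrees, forces in N, time in s.
With the tool pointing down it reaches from about 250 to 775 mm from the base axis. Payload 4 kg.
Tool frame: the origin (TCP) lies at the very end of the fingers, on their centre line; the grasp point (between the pads) lies 19 mm behind it; x points along the fingers, y is the direction in which the jaws open and shut, and the axes are right-handed (so a half turn about x gives the same grasp; the last joint's range is limited). The gripper opens to 85 mm and grips with 20 to 120 N. Pads are 22 mm wide; open, the fingers measure 114 mm over their backs; the gripper's body (76 mm by 85 mm) begins 54 mm behind the grasp point. The pads swing forward as they close: fully open they stand 13 mm farther back than shut.
Start: joints at [68.463, 4.996, 78.535, -0, 96.463, -5.907], TCP at [148.194, 529.675, 231.341] pointing down, gripper open.
Joint ranges: [-177.83, 177.83], [-43.37, 116.18], [15.69, 146.23], [-61.86, 241.86], [9.47, 152.12], [-147.06, 147.06]. Speed limits (degrees/s): [159.86, 159.86, 180, 180, 180, 180].

INTERFACE

Orientations are given as a 3x3 rotation matrix whose columns are the frame's x, y, z axes.
In Python, from rig import move_to, servo_line, move_joints, gripper_open, gripper_close, hold, inverse_kinematics, capture, get_calibration, IKError, job_done, read_time, read_qpos, read_dq, read_tau, read_tool_pos, read_orientation, read_contact_force, read_ft_torque, read_grip_width gives the robot as it stands. Calls block until the motion is done:
- move_to(position, orientation): joint-space move of the TCP to a pose.
- servo_line(position, ori=None, rate=150, contact_N=None): straight line of the TCP; ori=None keeps the orientation; rate is the mean speed in mm/s. With contact_N (N) it stops when the force on the tool has changed by that much, and returns True; else False.
- move_joints(angles): joint-space move.
- gripper_open() and gripper_close(f_grip=None): open the fingers fully, or close them until they stop; f_grip is the grip in N (None keeps the last).
- hold(seconds).
- inverse_kinematics(position, orientation): joint angles nearest the present ones, or None.
- capture(name): name is "side" or "top"; returns the picture (420x560x3 uint8, red, green, blue); there is no depth.
- get_calibration(name): a dict with "fx", "fy", "cx", "cy" (pixels), "eye" and "attitude" of the camera in the world. Camera axes: x right, y up, looking along -z (the intrinsics and any distortion apply to the point x, -y, -z); pixel columns grow to the right and rows downward; lengths in mm; the calibration is good to about 2 mm. A picture is of the moment at which its call begins. get_calibration takes no time and is no camera call.
A pose or a line that the arm cannot do raises IKError and nothing moves.
- job_done(): hands the job in, once; it reports no verdict.
Readings, each from a call of its own:
- read_time(): time.
- read_qpos(): joint angles.
- read_dq(): joint speeds.
- read_tau(): joint torques, N m.
- read_tool_pos(): TCP position.
- read_orientation(): TCP orientation.
- read_contact_force(): force on the tool from outside, world axes, zero at the start.
- read_ft_torque(): the same for the moment, N m.
- read_grip_width(): finger opening in mm.
Only numpy, scipy, OpenCV 4.12 (cv2) and the standard library are available. Lean on these libraries where they do the work, as an engineer would, in place of code of your own. Each camera call takes 0.05 s, during which the arm holds its last target. There are 200 camera calls.

TASK

Fit the loose black tool insert into the empty bay of the carrier: take it by its orange grip, hook its narrow tongue all the way under the steel lip while the labelled end is still raised, then swing that end down until it lies flat with the white roller catch over its edge, and let go. The bay is only roughly on its mark, so feel for the ledge and the stop: never push the plastic against the steel with more than 12 N while hooking it or 30 N while swinging it home. Leave the tool holders and the spanner where they are.

Things in the scene. Friction and masses are not known exactly. Their poses are not given: they have to be found in the camera images.
- insert: Loose black plastic tool insert, 168 x 92 mm, about 0.28 kg, flat on the bench. Origin: centre of its underside; x points from the tongue to the labelled catch end, z up. Skirt (sides and catch end) x -44 to 66, y -42 to 42, z 0 to 14 mm. Plate at z 14 to 20 mm, x -76 to 80, y -46 to 46, with two 45 mm sockets at x -40 and 40. Fitted, its origin is 86 mm above the bench.
- grip (a point): Point in the insert's orange pull grip, at x 0, y 0, z 42 mm of the insert, 8 mm below the grip's top. The grip stands on the plate between the sockets, z 20 to 50 mm, 52 mm long in y and 14 mm thick in x: pinch it across the insert's x.
- tongue_tip (a point): Middle of the lower edge of the tongue's tip, at x -88, y 0, z 14 mm of the insert. The tongue continues the plate, equally thick (6 mm), from x -76 to -88 mm and is 76 mm wide.
- catch_edge (a point): Middle of the upper edge of the insert's labelled catch end, at x 80, y 0, z 20 mm of the insert (3 mm past the white label).
- carrier: Aluminium base plate fixed to the bench (x -125 to 130 mm, 8 mm thick) with two grey steel bay frames, 114 mm high. Origin: on the bench under the middle of the EMPTY bay as set on its mark; x from its lip to its roller catch, z up, y to the occupied bay (middle at y 112 mm), which holds an insert and two tool holders. The empty bay: side walls at y -50 and 50 mm, tops at z 108, open below.
- lip_mark (a point): Where the lower edge of the empty bay's steel lip is when that bay stands on its red mark: x -77, y 0, z 110 mm of the carrier. But the whole empty bay (lip, ledges, roller) is clamped by hand up to 12 mm before or behind its mark along x, and the state does not tell where: find it by touch or by eye. Heights and y are true.
- ledge_mark (a point): Point on the carrier, x -62.5, y 0, z 100 mm. The bay's lip-side ledge, top at z 100, runs from x -89 to -48 (past -63 only at y beyond +-22); the lip covers it from -77 back to the web face at -89, the tongue's stop (x for the bay on its mark). Gap under the lip 10 mm, lip 4 mm thick. So the tongue can always be set down here, tilted 15 to 17 degrees to clear the roller, and slid in.
- catch_mark (a point): Where the white roller's middle is when the bay stands on its mark: x 85, y 0, z 111 mm of the carrier; roller 16 mm diameter, 30 mm long. The catch-side ledge (x 72 to 81.5, top z 100) ends at an upstand (face x 81.5, top z 105), so a fitted insert has 2.5 mm of play in x: it drops in only with its tongue at the stop. At the stop it can be tilted up to 18 degrees.
- catch (a joint): Travel of the roller along +x (outward): 0 at rest to 0.009 m; spring 2 N at rest, 5 N at the end, with a damper. The swinging end meets the roller about 17 mm above home and needs a push of a few N; from about 5 mm above home down, the roller rolls over its upper edge and pulls it down and towards the lip by itself. Fitted it reads 0 to 0.0025.
- collet_holder: Dark steel tool holder, flange 63 mm, standing 61 mm above the plate in the occupied bay on the lip side; a bystander. Origin: lower end of its taper, 65 mm below the plate's top.
- shrink_holder: Bright slim tool holder, flange 63 mm, standing 75 mm above the plate in the occupied bay on the catch side; a bystander. Origin: lower end of its taper, 65 mm below the plate's top.
- bench_holder: Bright steel tool holder standing on its nose on the bench, taper up, 125 mm high, flange 63 mm; a bystander. Origin: centre of its underside.
- spanner: Steel spanner, 180 mm long, lying on the bench between the carrier and the insert; a bystander. Origin: underside of its middle.
Things that resemble listed ones, but are neither listed nor needed, are in the scene too. What is shaped like the insert but purple or yellow is not meant.

How it is judged (in metres and radians):
On the way, in this order (a step that is already met when the one before it is completed fails the run):
1. the insert is lifted clear of the bench (height (world z) of insert above 0.06 m), for 0.2 s.
2. the tongue is down at the ledge in the lip's region while the catch end is still raised 15 mm or more above home (x of tongue_tip in the frame of carrier below -0.074 m and z of tongue_tip in the frame of carrier between 0.095 and 0.108 m and z of catch_edge in the frame of carrier above 0.121 m), for 0.1 s.
At the end, for the whole second after the job is handed in: The insert lies at rest and released in the empty bay: tongue and catch end both within 3 mm of their home heights (flat on both ledges, which is possible only with the tongue under the lip), within 8 mm sideways, the roller sprung back to within 3.5 mm of rest over its edge (x of tongue_tip in the frame of carrier between -0.105 and -0.073 m and z of tongue_tip in the frame of carrier between 0.097 and 0.103 m and y of tongue_tip in the frame of carrier between -0.008 and 0.008 m and z of catch_edge in the frame of carrier between 0.103 and 0.109 m and value of joint catch below 0.0035 m and linear speed of insert below 0.01 m/s); the robot touches nothing.
It fails at once if while its catch end is still raised 18 mm or more above home, the insert is pressed against the carrier with more than 12 N (contact force between insert and carrier above 12 N and z of catch_edge in the frame of carrier above 0.124 m).
It fails at once if the insert is pressed against the carrier with more than 30 N at any time (contact force between insert and carrier above 30 N).
It fails at once if the gripper or arm pushes on the carrier with more than 30 N (contact force between any of the fingers, the arm and carrier above 30 N).
It fails at once if a tool holder or the spanner is moved more than 15 mm or a holder is tipped (distance of any of collet_holder, shrink_holder, bench_holder, spanner from where it was at the start of the episode above 0.015 m or angle between any of collet_holder, shrink_holder, bench_holder's own z axis and vertical above 0.2 rad).
It also fails if it takes over 58 s, if anything falls off the work surface, if the arm or the gripper's body presses on something with over 40 N, if the wrist force passes 120 N, or if a joint passes its speed limit or range.

## Working session

There is one attempt and no reset: what is moved stays moved. The work goes in short steps, each a Python script; the robot and the scene stay as the last script left them, time stands still between calls to the robot, and variables do not carry over. Pictures are saved under pics/ and viewed, about 8 in all and at most 12, crops included, and the job is handed in when it is done.

```bash
mkdir -p pics; ls; python3 - <<'E'
from rig import *
import cv2
for n in("side","top"):
    c=get_calibration(n);print(n,c)
    cv2.imwrite(f"pics/{n}0.png",capture(n)[:,:,::-1])
print(read_time(),read_tool_pos(),read_orientation())
E
```

```text
pics
side {'fx': 475.37517743794797, 'fy': 475.37517743794797, 'cx': 274.19231380614286, 'cy': 208.11213122327368, 'eye': array([451.44918148, 824.79692797, 565.53885391]), 'attitude': array([[-0.99968686,  0.00111691, -0.02499854],
       [-0.02206641, -0.51044821,  0.85962532],
       [-0.01180034,  0.85990777,  0.51031302]])}
top {'fx': 451.97431748442796, 'fy': 451.97431748442796, 'cx': 277.16467925515013, 'cy': 206.30192366109202, 'eye': array([369.77571844,  62.22214564, 994.34099444]), 'attitude': array([[-0.02916983,  0.99068695, -0.13299804],
       [-0.99957158, -0.02923021,  0.0014988 ],
       [-0.00240272,  0.13298479,  0.99111517]])}
0.1 [148.01095144 529.22786313 230.223818  ] [[-7.51068385e-04  2.69399943e-01  9.63028092e-01]
 [-1.91207115e-03  9.63026217e-01 -2.69400909e-01]
 [-9.99997890e-01 -2.04371674e-03 -2.08186687e-04]]
```

View pics/top0.png

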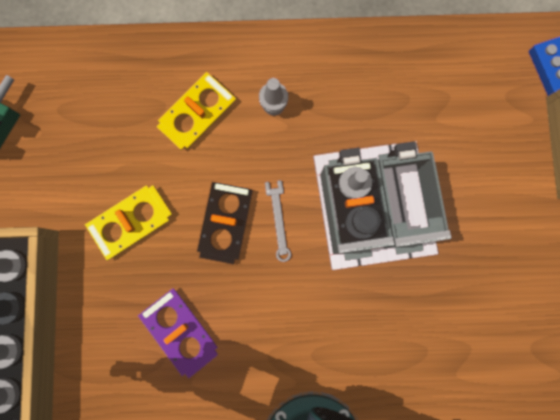

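View pics/side0.png

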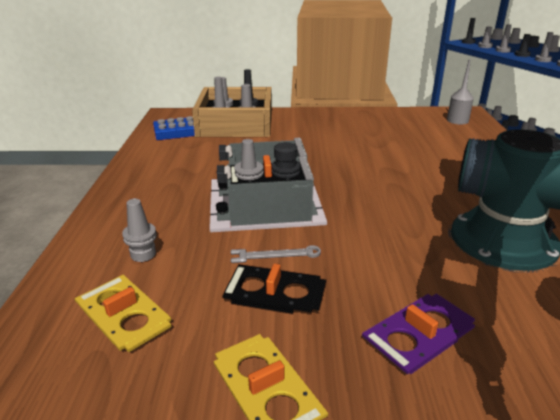

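The top view shows these candidates:
- Black insert at about (225,222), with its label at (233,189).
- Purple insert at (178,333).
- Yellow inserts at (197,110) and (130,222).
- An already fitted black insert at (360,200).

The loose black one matches the description. The empty bay is at (412,195), with its lip side towards the robot (to be confirmed). Next I'll take one close crop and rough measurements.

```bash
cat > h.py <<'E'
import numpy as np, cv2
from rig import *
def ray(cam,u,v,z):
    c=get_calibration(cam);R=np.array(c["attitude"]);e=np.array(c["eye"])
    d=R@np.array([(u-c["cx"])/c["fx"],-(v-c["cy"])/c["fy"],-1.])
    return e+d*(z-e[2])/d[2]
def proj(cam,p):
    c=get_calibration(cam);q=np.array(c["attitude"]).T@(np.array(p)-c["eye"])
    return np.array([c["cx"]+c["fx"]*q[0]/-q[2], c["cy"]-c["fy"]*q[1]/-q[2]])
def blobs(img,lo,hi,amin=15):
    m=cv2.inRange(cv2.cvtColor(img,cv2.COLOR_RGB2HSV),lo,hi)
    n,_,s,c=cv2.connectedComponentsWithStats(m)
    return m,[(c[i],s[i]) for i in range(1,n) if s[i][4]>=amin]
E
python3 - <<'E'
from h import *
im=cv2.imread("pics/top0.png");s=cv2.imread("pics/side0.png")
a=cv2.resize(im[138:273,190:455],None,fx=3,fy=3,interpolation=cv2.INTER_CUBIC)
cv2.imwrite("pics/crop1.png",a)
for cam,i in(("top",im),("side",s)):
    m,b=blobs(i[:,:,::-1].copy(),(5,190,190),(13,255,255))
    for c,st in b:
        print(cam,c.round(1),st,ray(cam,*c,50).round(1),ray(cam,*c,136).round(1))
# black insert
hsv=cv2.cvtColor(im,cv2.COLOR_BGR2HSV)
sub=np.zeros(im.shape[:2],np.uint8);sub[170:275,190:262]=255
m=(hsv[:,:,2]<70)|(hsv[:,:,1]<60)
m=(m*255).astype(np.uint8)&sub
cs,_=cv2.findContours(m,0,1);c=max(cs,key=cv2.contourArea)
P=np.array([ray("top",*p[0],20)[:2] for p in c],np.float32)
print(cv2.minAreaRect(P))
w=((hsv[:,:,1]<60)&(hsv[:,:,2]>150)).astype(np.uint8)*255
n,_,st,cc=cv2.connectedComponentsWithStats(w)
for i in range(1,n):
    if st[i][4]>20: print("white",cc[i].round(1),st[i],ray("top",*cc[i],20).round(1))
E
```

```text
top [360.9 201.3] [347 197  26   9  50] [ 502.  -116.1   50. ] [490.  -99.9 136. ]
top [178.2 333.3] [169 325  17  17  26] [242.  269.5  50. ] [253.6 250.6 136. ]
side [267.1 164.2] [264 156   6  19  74] [ 499.3 -260.1   50. ] [491.3 -79.1 136. ]
side [272.1 276.6] [267 264  12  29 144] [475.2 185.8  50. ] [471.2 292.4 136. ]
side [117.8 295.8] [104 288  30  17 163] [725.6 237.2  50. ] [679.9 335.2 136. ]
side [423.2 315.9] [409 306  29  22 177] [241.6 278.8  50. ] [276.6 369.9 136. ]
side [265.8 371.5] [249 361  35  22 300] [478.5 387.3  50. ] [474.  460.3 136. ]
((468.8492736816406, 175.74810791015625), (87.70512390136719, 163.11416625976562), 77.29366302490234)
white [168.4  10.4] [  61    0  240   24 4296] [964.5 298.6  20. ]
white [524.5   4.9] [490   0  70  12 711] [ 952.8 -524.1   20. ]
white [56.1  9.7] [53  7  8  7 25] [974.2 558.4  20. ]
white [551.7  48.4] [548  45   9   8  54] [ 845.  -575.2   20. ]
white [556.4  60.2] [553  57   7   8  46] [ 816.3 -582.7   20. ]
white [ 3.4 82.2] [ 0 76  9 15 47] [801.8 671.3  20. ]
white [218.3  87.5] [207  77  23  22 111] [774.6 185.5 
[... 515 characters left out ...]
 59.7  20. ]
white [231.1 188.7] [215 184  33  11 190] [542.3 160.3  20. ]
white [ 98.7 239.9] [ 90 226  19  28 130] [438.9 447.4  20. ]
white [424.  242.2] [396 231  55  27 706] [ 413.4 -252.7   20. ]
white [383.2 256.2] [360 248  49  17 495] [ 386.1 -163.2   20. ]
white [  8.  254.7] [  0 251  18   8 113] [412.9 641.5  20. ]
white [  7.  276.3] [  0 273  17   8 103] [366.9 641.4  20. ]
white [157.3 304.7] [142 292  31  26 241] [298.2 320.2  20. ]
white [  5.4 340.2] [  0 336  14   8  84] [234.4 638.   20. ]
white [  5.1 362.6] [  0 359  13   9  69] [189.2 636.5  20. ]
white [  3.3 383.6] [  0 381  10   6  40] [147.2 637.9  20. ]
white [  4.  407.7] [  0 405  10   7  43] [ 99.7 634.2  20. ]
```

View pics/crop1.png

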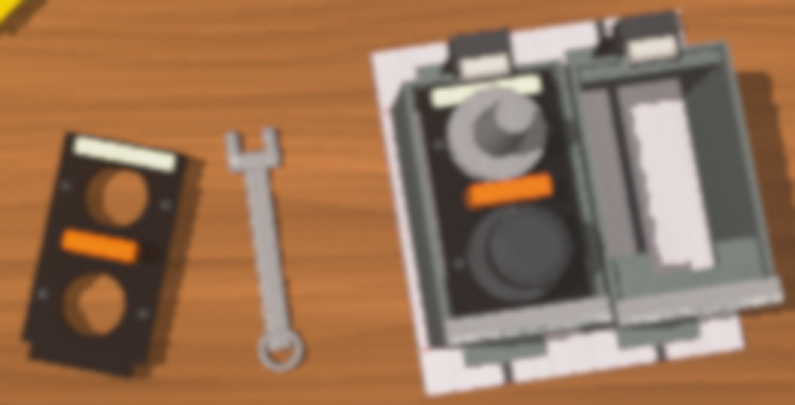

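```bash
cat > p.py <<'E'
from h import *
C=lambda u,v:(190+(u-1)/3,138+(v-1)/3)
r=lambda u,v,z:ray("top",*C(u,v),z)[:2]
tl,bl,br=r(372,52,8),r(428,394,8),r(743,348,8)
print("plate",tl.round(1),bl.round(1),br.round(1))
ex=(tl-bl);print("len x",np.linalg.norm(ex),np.degrees(np.arctan2(ex[1],ex[0])))
ey=bl-br;print("len y",np.linalg.norm(ey),np.degrees(np.arctan2(ey[1],ey[0]))-90)
th=np.arctan2(ex[1],ex[0])*.5+.5*(np.arctan2(ey[1],ey[0])-np.pi/2)
print("th",np.degrees(th))
X=np.array([np.cos(th),np.sin(th)]);Y=np.array([-X[1],X[0]])
g=ray("top",360.9,201.3,136)[:2]   # occupied grip top
# x from plate edges
x0=np.mean([bl@X+125,br@X+125,tl@X-130])
y0=g@Y-112
print("x0 parts",bl@X+125,br@X+125,tl@X-130,"y0",y0, "plate y", tl@Y-y0,bl@Y-y0,br@Y-y0,"grip x",g@X-x0)
o=X*x0+Y*y0;print("carrier origin",o)
f=lambda u,v,z:(lambda p:np.round([p@X-x0,p@Y-y0],1))(r(u,v,z))
for n,u,v,z in [("lipE L",616,307,114),("lipE R",776,279,114),("lip outer L",618,326,114),("lip outer R",783,300,114),("lipO L",447,322,114),("lipO R",608,300,114),("lipO outL",450,345,114),("rollE",652,47,117),("rollO",485,66,117),("wall L top",572,62,108),("wall R top",728,42,108),("wall R front",770,280,108)]:
    print(n,f(u,v,z))
print("grip insert",r(100,245,50),)
im=cv2.imread("pics/top0.png");m,b=blobs(im[:,:,::-1].copy(),(3,150,150),(14,255,255),8)
sub=m[205:235,205:245];M=cv2.moments(sub,True);print(M["m00"],M["m10"]/M["m00"]+205,M["m01"]/M["m00"]+205)
E
python3 p.py
python3 - <<'E'
import cv2
s=cv2.imread("pics/side0.png")
cv2.imwrite("pics/crop2.png",cv2.resize(s[135:235,200:330],None,fx=6,fy=6,interpolation=cv2.INTER_CUBIC))
E
```

```text
plate [615.4 -24.2] [362.  -54.4] [ 388.3 -283.6]
len x 255.21597942061902 6.805079743456954
len y 230.63176630619583 6.543001909852094
th 6.6740408266545215
x0 parts 478.18970937701494 477.66224102337173 478.40502132571123 y0 -268.16094192560956 plate y 172.59563361959147 172.0119397310848 -58.61922339881761 grip x -3.1201662730798603
carrier origin [ 506.01173058 -210.78025275]
lipE L [-85.2  54.8]
lipE R [-82.4 -51.2]
lip outer L [-97.4  55.8]
lip outer R [-96.4 -53.1]
lipO L [-78.8 164.8]
lipO R [-79.9  59.1]
lipO outL [-93.7 165.3]
rollE [80.8  1.1]
rollO [ 84.2 112.8]
wall L top [80.3 53. ]
wall R top [ 78.6 -52.7]
wall R front [-82.3 -49.5]
grip insert [472.24556175 175.32795152]
196.0 225.92857142857142 217.28061224489795
```

View pics/crop2.png

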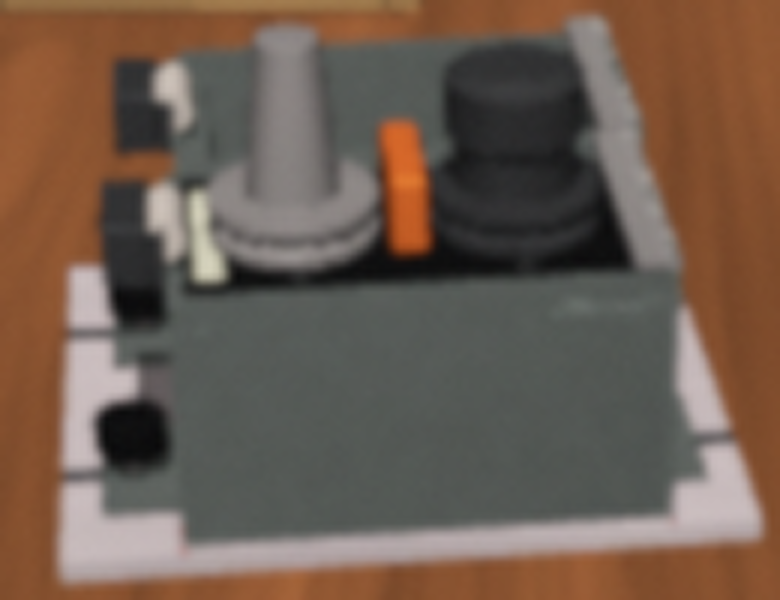

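The crops confirm the choice: the black insert's label points away from the robot and its grip is near (472,175). The empty bay's lip and roller both sit about 4 mm towards the lip side of their marks. Now I'll grasp and lift.

```bash
cat >> h.py <<'E'
TH=np.radians(6.67); O=np.array([506.0,-210.8,0.])
def tool(yaw,tilt):  # insert pose rotation -> tool rotation (tool x down, y=insert x); tilt raises insert +x end
    c,s=np.cos(yaw),np.sin(yaw);Rz=np.array([[c,-s,0],[s,c,0],[0,0,1.]])
    c,s=np.cos(tilt),np.sin(tilt);Ry=np.array([[c,0,-s],[0,1,0],[s,0,c]])
    RI=Rz@Ry
    return RI, np.column_stack([-RI[:,2],RI[:,0],-RI[:,1]])
def st(msg=""):
    print(msg,"t",round(read_time(),1),"tcp",read_tool_pos().round(1),"F",np.round(read_contact_force(),2),"T",np.round(read_ft_torque(),2),"w",round(read_grip_width(),1))
E
python3 - <<'E'
from h import *
RI,R=tool(np.radians(-12.2),0)
print(R@R.T.round(3)[0],np.linalg.det(R))
move_to([472.4,175.1,110],R);st("hover")
print(servo_line([472.4,175.1,26],rate=80,contact_N=6));st("down")
gripper_close(70);st("closed");hold(.1)
servo_line([472.4,175.1,45],rate=40);st("up")
servo_line([472.4,175.1,260],rate=150);hold(.3);st("lifted")
cv2.imwrite("pics/top1.png",capture("top")[:,:,::-1]);cv2.imwrite("pics/side1.png",capture("side")[:,:,::-1])
E
```

```text
[0.2113248  0.97741589 0.        ] 1.0
hover t 1.9 tcp [472.4 176.  110.4] F [-1.25  0.48 -0.6 ] T [-0.01  0.04  0.03] w 85.5
False
down t 3.1 tcp [473.  175.2  26.7] F [0.01 0.7  0.26] T [ 0.   -0.    0.05] w 85.8
closed t 3.8 tcp [472.7 175.1  26.4] F [ 0.58 -0.19  2.29] T [-0.08  0.07  0.02] w 12.3
up t 4.5 tcp [472.3 175.1  45. ] F [-0.03  0.41 -3.  ] T [-0.01 -0.    0.  ] w 12.5
lifted t 6.4 tcp [472.3 175.1 259.6] F [-0.05 -0.71 -3.58] T [-0.04  0.01 -0.05] w 12.5
```

```bash
cat >> h.py <<'E'
ZT=26.3; YOFF=[0.0]; DYAW=[0.0]
def pose(tx,tz,tilt,ty=0.):
    """TCP pose putting tongue tip at carrier (tx,ty,tz)"""
    RI,R=tool(TH+DYAW[0],np.radians(tilt))
    c,s=np.cos(TH),np.sin(TH)
    tip=O+np.array([c*tx-s*ty,s*tx+c*ty,tz])
    return tip-RI@np.array([-88,YOFF[0],14-ZT]),R
def tip_car(tilt=None):
    """tongue tip, catch edge in carrier frame from the readings"""
    R=read_orientation();RI=np.column_stack([R[:,1],-R[:,2],-R[:,0]])
    p=read_tool_pos();c,s=np.cos(TH),np.sin(TH);A=np.array([[c,s,0],[-s,c,0],[0,0,1]])
    f=lambda v:(A@(p+RI@np.array(v)-O)).round(1)
    return f([-88,YOFF[0],14-ZT]),f([80,YOFF[0],20-ZT]),np.degrees(np.arcsin(RI[2,0])).round(2)
E
python3 - <<'E'
from h import *
p,R=pose(-62.5,200,0);move_to(p,R)
p,R=pose(-62.5,125,15.5);servo_line(p,R,rate=80);hold(.4)
st();print(tip_car())
a=capture("top");b=capture("side")
cv2.imwrite("pics/top2.png",a[:,:,::-1]);cv2.imwrite("pics/side2.png",b[:,:,::-1])
l=cv2.resize(a[120:290,310:470],None,fx=3.5,fy=3.5,interpolation=cv2.INTER_CUBIC)
cv2.imwrite("pics/crop3.png",l[:,:,::-1])
r=cv2.resize(b[90:230,200:340],None,fx=4,fy=4,interpolation=cv2.INTER_CUBIC)
cv2.imwrite("pics/crop4.png",r[:,:,::-1])
E
```

```text
t 9.1 tcp [ 525.2 -208.6  160.5] F [-0.32  0.   -3.86] T [-0.05  0.21  0.02] w 12.4
(array([-6.220e+01, -1.000e-01,  1.252e+02]), array([ 98.1,  -0. , 175.9]), np.float64(15.51))
```

View pics/crop3.png

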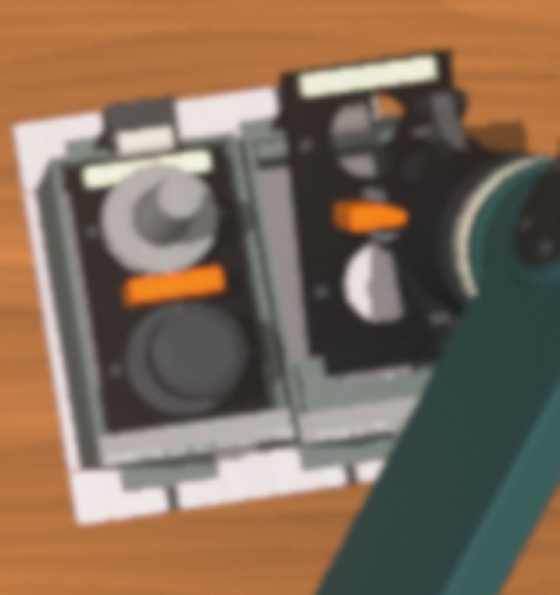

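View pics/crop4.png

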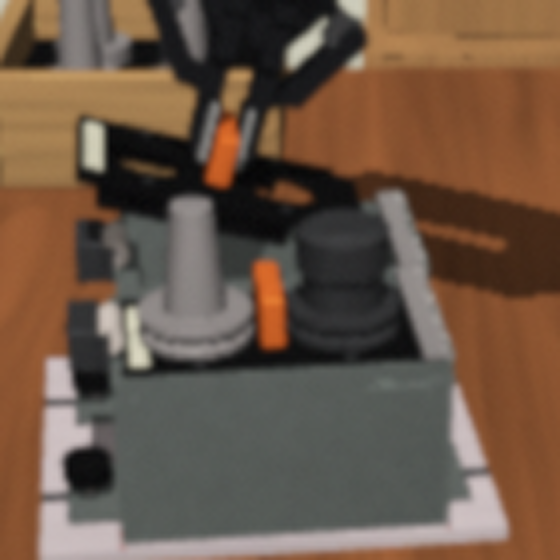

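Held as planned with the catch end up. Crop3 shows the catch corners at about (283,75) and (450,50), and the tongue's left corner at about (325,378). I'll compare these with the predicted positions.

```bash
python3 - <<'E'
from h import *
R=read_orientation();RI=np.column_stack([R[:,1],-R[:,2],-R[:,0]]);p=read_tool_pos()
w=lambda v:p+RI@(np.array(v)-[0,0,ZT])
for n,v,c in[("catchL",[80,46,20],(283,75)),("catchR",[80,-46,20],(450,50)),("plateL",[-76,46,20],(307,370)),("tongueL",[-88,38,20],(327,378)),("labelL",[77,42,20],None)]:
    q=proj("top",w(v));cc=(q-[310,120])*3.5+1.25
    print(n,cc.round(0),c)
c,s=np.cos(TH),np.sin(TH)
for n,v in [("wallL in front z108",(-60,50,108)),("wallL back",(75,50,108)),("plate bl",(-125,172.3,8)),("occ grip",(0,112,136)),("lip edge y50",(-81,50,114)),("lip y0",(-81,0,114))]:
    P=O+[c*v[0]-s*v[1],s*v[0]+c*v[1],v[2]]
    print(n,((proj("top",P)-[310,120])*3.5+1.25).round(0))
E
```

```text
catchL [283.  71.] (283, 75)
catchR [453.  47.] (450, 50)
plateL [313. 357.] (307, 370)
tongueL [330. 377.] (327, 378)
labelL [291.  76.] None
wallL in front z108 [296. 376.]
wallL back [254. 144.]
plate bl [ 79. 523.]
occ grip [178. 280.]
lip edge y50 [306. 413.]
lip y0 [394. 400.]
```

Prediction and picture agree within about 1 mm. Next I'll lower to the ledge by touch, then slide under the lip.

```bash
python3 - <<'E'
from h import *
p,R=pose(-62.5,106,15.5);print(servo_line(p,R,rate=40,contact_N=4));hold(.2);st();print(tip_car())
p,R=pose(-62.5,97,15.5);hit=servo_line(p,R,rate=6,contact_N=2.5);print(hit);st();a=tip_car();print(a)
if hit and 97<a[0][2]<103:
    z=a[0][2]+0.6
    p,R=pose(a[0][0],z,15.5);servo_line(p,R,rate=10);hold(.2);st();print(tip_car())
    p,R=pose(-103,z,15.5);hit=servo_line(p,R,rate=8,contact_N=3.5);print(hit);st();print(tip_car())
E
```

```text
False
 t 10.1 tcp [ 525.1 -208.7  141.8] F [ 0.75  1.13 -3.47] T [-0.08  0.35 -0.04] w 12.6
(array([-62.3,  -0.2, 106.4]), array([ 98. ,  -0.2, 157.2]), np.float64(15.54))
True
 t 11.1 tcp [ 525.1 -208.5  134.7] F [ 2.15 -0.07  3.52] T [-0.08  0.13  0.03] w 12.5
(array([-62.3,   0. ,  99.3]), array([ 98. ,   0. , 150.1]), np.float64(15.53))
 t 11.8 tcp [ 525.  -208.5  135. ] F [ 1.74 -0.08  0.22] T [-0.06  0.06  0.01] w 12.6
(array([-62.4,   0.1,  99.6]), array([9.790e+01, 1.000e-01, 1.502e+02]), np.float64(15.48))
True
 t 15.1 tcp [ 496.4 -211.8  135.3] F [ 2.9  -0.37  1.3 ] T [-0.19 -0.19  0.05] w 12.8
(array([-91. ,   0.1,  99.6]), array([6.910e+01, 1.000e-01, 1.508e+02]), np.float64(15.67))
```

Stop felt at tip x −91. The upper edge puts the web at about −92.6, so the bay is about −3.6 mm off its mark, which matches the pictures. Now I'll swing down.

```bash
python3 - <<'E'
from h import *
for t in [14,12.5,11,9.5,8,7,6,5,4,3,2,1,0.3]:
    p,R=pose(-92.5+6*np.sin(np.radians(t)),99.8,t)
    hit=servo_line(p,R,rate=12,contact_N=9)
    F=read_contact_force();a=tip_car();print(t,hit,F.round(1),a[0],a[1],a[2],read_ft_torque().round(2))
    if hit or np.linalg.norm(F)>16: print("stop");break
st()
cv2.imwrite("pics/side3.png",cv2.resize(capture("side")[90:230,200:340],None,fx=4,fy=4,interpolation=cv2.INTER_CUBIC)[:,:,::-1])
E
```

```text
14 False [ 1.4 -0.5  0.6] [-91.1   0.   99.6] [7.060e+01 1.000e-01 1.459e+02] 13.93 [-0.07  0.18 -0.02]
12.5 False [ 1.1 -0.1  0.2] [-91.2   0.   99.6] [7.150e+01 1.000e-01 1.417e+02] 12.45 [-0.08  0.11  0.01]
11 False [ 0.2 -0.5  0.4] [-91.4   0.   99.7] [7.240e+01 1.000e-01 1.375e+02] 10.96 [-0.11  0.1   0.  ]
9.5 False [ 1.4  0.1 -0.3] [-91.5   0.   99.7] [7.320e+01 1.000e-01 1.332e+02] 9.46 [-0.01  0.07  0.01]
8 False [ 0.3 -0.4  0.1] [-91.7   0.   99.7] [7.390e+01 1.000e-01 1.289e+02] 7.96 [-0.02  0.09 -0.01]
7 False [ 0.9 -0.5 -1. ] [-91.8   0.   99.7] [7.42e+01 1.00e-01 1.26e+02] 6.96 [-0.07  0.11  0.01]
6 False [ 0.5 -0.2 -0.8] [-91.9   0.   99.7] [7.460e+01 1.000e-01 1.231e+02] 5.96 [-0.05  0.1  -0.01]
5 False [0.3 0.4 0.5] [-92.1  -0.   99.9] [ 74.8   0.  120.4] 4.96 [-0.    0.21 -0.02]
4 False [-0.5 -0.9 -0.9] [-92.1  -0.   99.7] [ 75.1  -0.  117.2] 3.95 [-0.06  0.28 -0.04]
3 False [ 0.3  0.1 -0.4] [-92.2  -0.   99.6] [ 75.2   0.  114.3] 2.95 [-0.05  0.23 -0.01]
2 False [-0.2  0.1 -0.5] [-92.3  -0.   99.7] [ 75.4   0.  111.4] 1.96 [-0.09  0.28  0.03]
1 False [ 0.3 -0.1 -2.3] [-92.4  -0.   99.6] [ 75.5   0.  108.4] 0.96 [-0.09  0.23  0.04]
0.3 False [ 0.4 -0.5 -2.2] [-92.5  -0.   99.7] [ 75.5   0.  106.5] 0.27 [-0.11  0.18 -0.05]
 t 19.0 tcp [ 501.5 -211.3  112.4] F [ 0.37 -0.46 -2.16] T [-0.11  0.18 -0.05] w 12.5
```

View pics/side3.png

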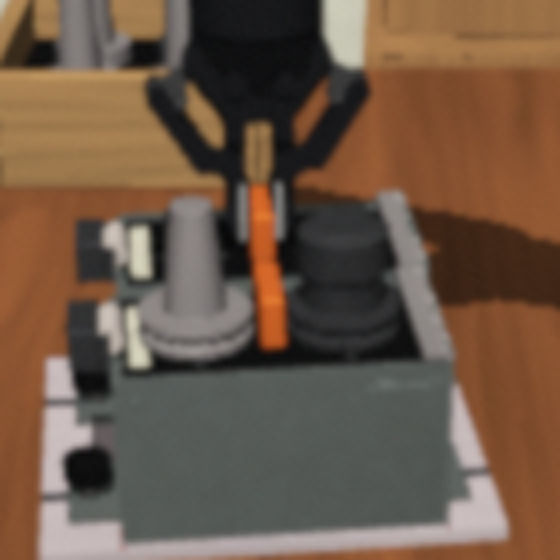

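The side view shows the insert flat in the bay, label beside the roller at (115,235) just like the neighbouring bay. Now I'll release and check.

```bash
python3 - <<'E'
from h import *
gripper_open();hold(.2);st("open")
p=read_tool_pos();servo_line(p+[0,0,60],rate=60);servo_line(p+[0,0,190],rate=150)
move_to([300,150,330],tool(0,0)[1]);hold(.5);st("away")
a=capture("top");b=capture("side")
A=cv2.resize(a[138:273,310:455],None,fx=3,fy=3,interpolation=cv2.INTER_CUBIC)
B=cv2.resize(b[135:235,200:330],None,fx=4.05,fy=4.05,interpolation=cv2.INTER_CUBIC)[:405,:]
B=cv2.resize(B,(360,405)) if 0 else B[:,:360]
cv2.imwrite("pics/fin.png",np.hstack([A[:405],B])[:,:,::-1])
m,bl=blobs(a,(3,150,150),(14,255,255),8)
M=cv2.moments(m[175:215,385:430],True)
g=ray("top",M["m10"]/M["m00"]+385,M["m01"]/M["m00"]+175,134)-O;c,s=np.cos(TH),np.sin(TH)
print("grip in carrier",c*g[0]+s*g[1],-s*g[0]+c*g[1])
E
```

```text
open t 19.9 tcp [ 501.5 -211.3  112.5] F [ 0.01 -0.49  0.98] T [-0.02  0.05  0.01] w 85.3
away t 24.1 tcp [300.1 149.9 330. ] F [ 0.46  0.16 -0.19] T [-0.02  0.01 -0.02] w 85.1
grip in carrier -5.231150714235806 5.85593114039053
```

View pics/fin.png

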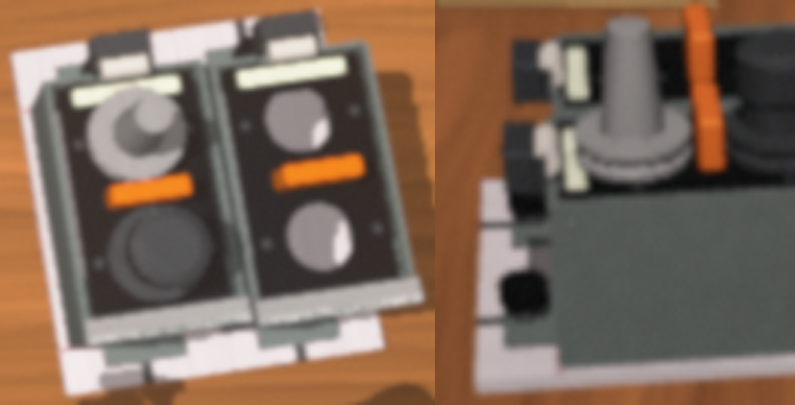

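The insert lies flat and evenly between the walls, tongue under the lip. The roller is at (293,47), where it was before the fit, so it has sprung back over the edge.

```bash
python3 -c "
from rig import *
job_done();print(read_time())"
```

```text
the job is handed in; nothing more can be done
the job is handed in; nothing more can be done
```

The loose black insert is fitted in the empty bay and released, and the job was handed in at about 24 s of robot time. The rig gives no verdict, so this rests on my own checks.

**What I did:** I took the insert by its orange grip and set the tongue down on the ledge at 15.5° tilt. I then slid it in until I felt the stop, about 3.6 mm lip-side of where the mark puts it; the pictures had suggested about 4 mm. Then I swung the raised end down, let go and moved the arm clear.

**Forces:** the tool force readings I took between moves stayed below about 5 N while hooking and about 3 N while swinging. These were not continuous, and none of the contact stops (at most 4 N hooking, 9 N swinging) was overrun.

**Last checks:**
- **Fit:** just before release, the tongue tip read 99.7 mm high against 100 at home, and the catch edge 106.5 mm against 106. The final pictures show the insert flat and evenly spaced between the walls.
- **Roller:** it is back at its rest position over the edge, at the same pixel as before the fit.
- **Bystanders:** the two holders in the carrier look unmoved. I did not check the spanner or the bench holder again in the pictures, but the arm never came near them low down.

**One disagreement:** a colour-blob estimate put the grip 5.9 mm sideways of centre. I think the visible side of the grip skewed it, because the arm reading (about 0 mm) and the even gaps in the picture both say the insert is centred. I did not re-measure it; even 5.9 mm would be within the 8 mm limit.

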